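# Drilling template onto a pile of mount bases

### The arm

A 6-joint arm with a two-finger parallel gripper is mounted at the origin on the work surface. World frame = base frame: x ahead of the robot, y to its left, z up, the work surface at z = 0. Lengths are in m, angles in rad, forces in N, time in s.
With the tool pointing down it reaches from about 0.35 to 0.85 m from the base axis. Payload 8.1 kg.
Tool frame: the origin (TCP) lies at the very end of the fingers, on their centre line; the grasp point (between the pads) lies 19 mm behind it; z points along the fingers, y is the line along which they close (so a half turn about z gives the same grasp; the last joint's range is limited). The gripper opens to 93 mm and grips with 3 to 60 N. Pads are 15 mm wide; open, the fingers measure 128 mm over their backs; the gripper's body (75 mm by 188 mm) begins 65 mm behind the grasp point.
Start: joints at [1.072, 0.13, 1.488, -0, 1.523, -0.085], TCP at [0.241, 0.549, 0.219] pointing down, gripper open.
Joint ranges: [-2.96, 2.96], [-0.89, 2.26], [0.02, 2.5], [-1.34, 4.48], [0, 2.73], [-2.66, 2.66]. Speed limits (rad/s): [2.39, 2.39, 2.79, 3.14, 3.14, 3.14].

### API

Orientations are given as a rotation vector (axis times angle).
In Python, from plant import robot gives the robot as it stands. The module is installed in compiled form; this text tells all that it offers.
- The arm moves only by the tool play_rows, never from a script. Its argument "increments" is text: rows parted by semicolons, each of 5 numbers parted by spaces: the shift along the tool's x, y, z in mm, then the turn about the tool's z in degrees, then the closure, from -1 (fully open) to 1 (shut). In form: dx dy dz yaw claw; .... A call has 1 to 20 rows; each row is the pose to reach, as a shift and turn from the pose commanded when the call began, along the tool's axes at that moment; what a row does not reach only later rows make up. A row lasts 1/10 s, in which the tool goes at most 50 mm and 8.59 degrees, less where a joint would pass 70% of its speed; a pose out of reach is approached as far as the arm can. A call with a gripper value outside its range is refused whole. The fingers move at their own pace and stop on an object; "force" is the grip in N (left out, the last holds). Time passes only in rows, so rows that repeat a pose let the fingers close. It gives the time, the measured TCP pose, the force, the opening and the grip force at its end, in the units of the state.
- robot.read_state(): the state, without advancing time (a new reading comes with each control period).
- robot.read_camera(name): name is "scene" or "side" or "wrist"; returns the picture (384x512x3 uint8, blue, green, red); there is no depth.
- robot.calibration(name): a dict with "vertical_fov" (degrees; the focal length in pixels is half the picture's height over the tangent of half this angle, whatever the lens; pixels are square), "cx", "cy" (the principal point, pixels), "D" ([k1, k2, p1, p2, k3] as OpenCV has them; the pictures are not rectified), "rvec" (rotation vector, rad) and "tvec" (3), from world to camera coordinates, as OpenCV has them. Camera axes: x right, y down, z forward; pixel columns grow to the right and rows downward; lengths in m; the calibration is good to about 2 mm. A picture is of the moment at which its call begins: read the wrist's pose just before it. calibration takes no time and is no camera call; for the wrist camera it gives the pose at the moment of the call.
- robot.close_job(): hands the job in; it is judged then, once.
Trained networks look in the newest picture that a camera, given by its name, has taken for a name from the list of things; names that differ only in an ending like _2 or _b are one class to them, and where a whole thing is asked for, a point or a joint stands for the part that bears it (a point fixed in the world has none). Each returns a list of dicts, best first, with "conf" (0 to 1); they miss things now and then, are a little off and sometimes report something else, mostly with a low value. They report only what shows in the picture. A call takes as long as a camera call. They do not tell look-alikes from the thing itself.
- robot.recognise(camera, query): "centre" ([x, y, z] in m, in world coordinates, good to about 4 mm: the middle of the surface that is visible of it).
- robot.regions_of(camera, query): "pixels" (384x512 bool, what is visible of it).
- robot.landmark_of(camera, query): "centre" ([x, y, z] in m, in world coordinates, good to about 4 mm: a listed point, or the origin of a listed thing).
The state is a dict: "t": time; "q": joint angles; "dq": joint speeds; "joint_torque": joint torques, N m; "tool_pos": TCP position; "orientation": TCP orientation; "force": force on the tool from outside, world axes, zero at the start; "wrist_torque": the same for the moment, N m; "opening": finger opening in m; "gripper_force": force on a finger pad.
Only numpy, scipy, OpenCV 4.12 (cv2) and the standard library are available. Lean on these libraries where they do the work, as an engineer would, in place of code of your own. Each camera call takes 0.05 s, during which the arm holds its last target. There are 200 camera calls.

### The job

Take the drilling template by its red handle from the sloping stand and, with both its holes over the two pins of the stacking jig, lower it gently until it rests flat on the pile of wooden mount bases, however high the pile is today. Do not let it drop down the pins; then let go, and leave everything else on the bench where it is.

Things in the scene. Friction and masses are not known exactly. Their poses are not given: they have to be found in the camera images.
- template_mid (a point): Drilling template: aluminium plate 90 (x) by 180 (y) by 10 mm, two 16 mm through-holes at y = +75 and -75 mm, a red handle on top. Total height 58 mm, about 0.45 kg; the ends are alike, either way round is right. Point on the middle axis, 29 mm above the underside; z is the plate's normal, out of the handle side. Starts on the stand, handle up, so its z leans 30 deg.
- template_handle (a point): Centre of the template's red block handle: 26 mm wide (x), 76 mm long (y), 48 mm high (z), from 10 to 58 mm above the plate's underside; this point is 34 mm above the underside. Axes as the template's. Four brass guide bushes beside it stand 3 mm above the plate.
- stand: Sloping stand, fixed: green board 130 x 215 mm, sloping 30 deg, rising along the stand's x, with a dark lip 8 mm high along its low edge; board centre 95 mm above the bench. Origin on the bench below the board's centre, z up, y along the lip. The template lies against the lip, its x up the slope. Stand and jig: one is on the left, the other on the right.
- jig: Stacking jig, fixed: dark wooden tray 120 (x) by 215 mm (y), walls 56 mm high, two upright steel pins at x = 0, y = +75 and -75 mm. Origin on the bench midway between the pins, z up. In the tray, round the pins, a level, unyielding pile of wooden mount bases, 94 x 186 mm; its flat top is 70 to 118 mm above the bench, different each time: feel for it.
- pin_a (a point): Tip of the jig's pin at y = +75 mm, 152 mm above the bench. Pins are 10 mm in diameter and taper to 4 mm over the last 12 mm.
- pin_b (a point): Tip of the jig's other pin, at y = -75 mm, 152 mm above the bench.
- red_tub: Bystander to leave alone: open red plastic tub, 110 mm across, 130 mm high; origin at its underside.
- spray_can: Bystander to leave alone: white and blue spray can, 66 mm across, 190 mm high; origin at its underside.
- glue: Bystander to leave alone: yellow glue bottle, 48 mm across, 110 mm high; origin at its underside.
- brush: Bystander to leave alone: flat brush lying on the paper between stand and jig; origin at its underside.
- screwdriver: Bystander to leave alone: screwdriver with a red handle, lying at the left; origin at its underside.
- bird_form: Bystander to leave alone: pale egg-like foam bird form standing upright, 86 mm across, 140 mm high; origin at its underside.
- pliers: Bystander to leave alone: pliers with red grips, lying, about 170 mm long; origin at its underside.
- jar: Bystander to leave alone: amber jar with a steel cap, 70 mm across, 85 mm high; origin at its underside.
Mind the look-alikes: they are no part of the job. Leave any yellow look-alike of the jig alone.

How it is judged:
At the end, for the whole second after the job is handed in: The template lies at rest and level (within 3 deg) on the pile, on both pins (centre within 8 mm of the middle between the pins, long axis within 4.6 deg of the line of the pins, either way round), released (horizontal distance between template_mid and jig below 0.008 m and angle between the y axis of template_mid and the y axis of jig, either way round below 0.08 rad and angle between template_mid's own z axis and vertical below 0.05 rad and z of template_mid in the frame of jig between 0.09 and 0.15 m and linear speed of template below 0.02 m/s and contact force between template and jig above 1 N); the robot touches nothing.
It fails at once if the template is dropped down the pins (faster than 0.4 m/s while it is on them) (horizontal distance between template_mid and jig below 0.03 m and z of template_mid in the frame of jig below 0.178 m and linear speed of template above 0.4 m/s).
It fails at once if another thing on the bench is shifted by more than 30 mm (distance of any of red_tub, spray_can, glue, brush, screwdriver, bird_form, pliers, jar from where it was at the start of the episode above 0.03 m).
It also fails if it takes over 45 s, if anything falls off the work surface, if the arm or the gripper's body presses on something with over 40 N, if the wrist force passes 120 N, or if a joint passes its speed limit or range.

## Working session

There is one attempt and no reset: what is moved stays moved. The work goes in short steps, Python scripts to look and compute and a tool call to move; the robot and the scene stay as the last step left them, time stands still between calls to the robot, and variables do not carry over. Pictures are saved under pics/ and viewed, at most 10 in all, crops included, and the job is handed in when it is done.

Besides the shell and the picture viewer there is one more tool, called as name(argument=value, ...) on one line, values as JSON. play_rows: Moves the arm, as the interface text tells. Its arguments: {"type":"object","properties":{"increments":{"type":"string"},"force":{"type":"number"}},"required":["increments"]}

```bash
mkdir -p pics
cat > h.py <<'E'
import numpy as np, cv2
from scipy.spatial.transform import Rotation as R
from plant import robot
def K(c):
    f=192/np.tan(np.radians(c["vertical_fov"])/2)
    return np.array([[f,0,c["cx"]],[0,f,c["cy"]],[0,0,1.]])
def proj(name,P):
    c=robot.calibration(name)
    return cv2.projectPoints(np.atleast_2d(np.array(P,float)),np.array(c["rvec"]),np.array(c["tvec"]),K(c),np.array(c["D"]))[0][:,0]
def ray(name,uv):
    c=robot.calibration(name)
    p=cv2.undistortPoints(np.array([[uv]],float),K(c),np.array(c["D"]))[0,0]
    Rm=R.from_rotvec(np.array(c["rvec"]).ravel()).as_matrix()
    return -Rm.T@np.array(c["tvec"]).ravel(), Rm.T@np.array([p[0],p[1],1.])
def onz(name,uv,z):
    o,d=ray(name,uv); return o+d*(z-o[2])/d[2]
E
python3 - <<'E'
from h import *
a=robot.read_camera("scene");b=robot.read_camera("side")
cv2.imwrite("pics/scene.png",a);cv2.imwrite("pics/side.png",b)
for n in("scene","side"):
  for q in("template_mid","template_handle","stand","jig","pin_a"):
    print(n,q,[(np.round(r["centre"],3).tolist(),round(r["conf"],2)) for r in robot.landmark_of(n,q)][:4])
s=robot.read_state();print(s["t"],s["tool_pos"],s["orientation"],s["force"])
E
```

```text
scene template_mid [([0.492, 0.282, 0.114], 0.73)]
scene template_handle [([0.49, 0.285, 0.116], 0.95)]
scene stand [([0.512, 0.282, 0.0], 0.84)]
scene jig [([0.552, -0.236, 0.001], 0.74), ([0.339, -0.522, 0.001], 0.6)]
scene pin_a [([0.299, -0.586, 0.152], 0.97), ([0.52, -0.301, 0.153], 0.86), ([0.384, -0.464, 0.153], 0.79), ([0.577, -0.161, 0.156], 0.69)]
side template_mid [([0.49, 0.288, 0.114], 0.75)]
side template_handle [([0.49, 0.285, 0.119], 0.67), ([0.628, 0.473, -0.002], 0.18)]
side stand [([0.516, 0.275, 0.003], 0.87)]
side jig [([0.341, -0.521, 0.004], 0.9), ([0.555, -0.228, 0.0], 0.84)]
side pin_a [([0.302, -0.587, 0.154], 0.96), ([0.526, -0.298, 0.152], 0.75), ([0.382, -0.464, 0.149], 0.63), ([0.759, 0.121, 0.002], 0.41)]
0.6 [0.24127343 0.54937439 0.21865315] [6.45381501e-01 3.07452897e+00 4.95254819e-05] [-0.72360601 -0.162927    0.80529748]
```

View pics/scene.png

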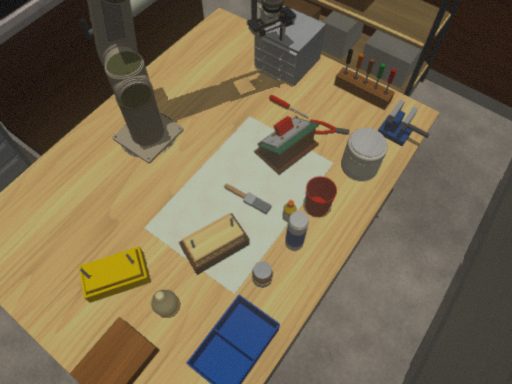

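View pics/side.png

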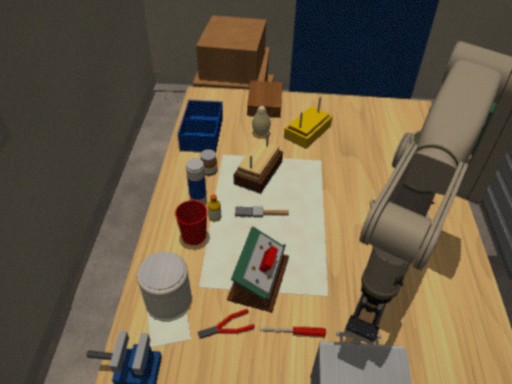

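Candidates for the template handle are the red block on the green board (scene 287,127), the screwdriver grip (277,99), the pliers grips (322,125) and the tub (320,196). I choose the block on the green board. Candidates for the jig are the dark wooden tray (215,242) and the yellow look-alike (115,273). I choose the wooden one. I'll check both in one close crop.

Run:
```python
from h import *
a=cv2.imread("pics/scene.png")
c=np.hstack([cv2.resize(a[105:180,245:335],None,fx=4.4,fy=4.4,interpolation=2),cv2.resize(a[205:280,170:260],None,fx=4.4,fy=4.4,interpolation=2)])
cv2.imwrite("pics/crop.png",c);print(c.shape)
c=robot.calibration("wrist");s=robot.read_state();Rt=R.from_rotvec(s["orientation"]).as_matrix()
o,d=ray("wrist",(c["cx"],c["cy"]));print("cam in tool",Rt.T@(o-s["tool_pos"]),Rt.T@d,c["vertical_fov"])
```

```text
(330, 792, 3)
cam in tool [ 0.07206048  0.00129749 -0.1664053 ] [-2.59473638e-01  9.56434435e-04  9.65749717e-01] 71.91357740330609
```

View pics/crop.png

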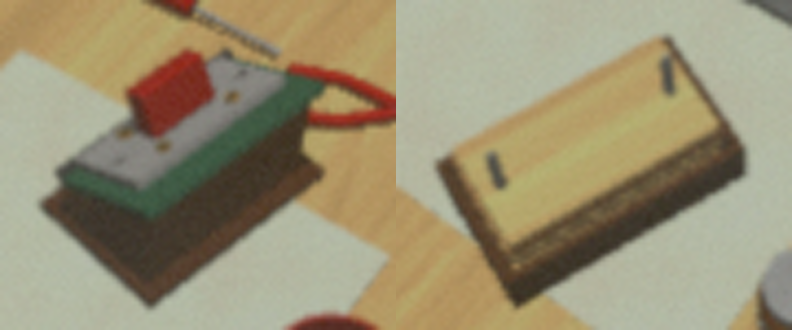

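The crop shows the red block on the grey plate on the green board (left). On the right is the dark wooden tray with a pile and two steel pins. Both choices hold, so I'll go above the stand for a close look.

play_rows(increments="-334 -142 -70 0 -1;-334 -142 -70 0 -1;-334 -142 -70 0 -1;-334 -142 -70 0 -1;-334 -142 -70 0 -1;-334 -142 -70 0 -1;-334 -142 -70 0 -1;-334 -142 -70 0 -1;-334 -142 -70 0 -1;-334 -142 -70 0 -1;-334 -142 -70 0 -1")

```text
t: 1.7
tool_pos: [0.4891, 0.2859, 0.2882]
orientation: [-0.643, -3.074, 0.0]
force: [0.5, 0.8, -0.0]
opening: 0.093
gripper_force: 0.0
```

Run:
```python
from h import *
s=robot.read_state();print(s["t"],s["tool_pos"],s["orientation"],s["force"],s["opening"])
a=robot.read_camera("wrist");cv2.imwrite("pics/w1.png",a)
for q in("template_mid","template_handle","stand"):
    print(q,[(np.round(r["centre"],3).tolist(),round(r["conf"],2)) for r in robot.landmark_of("wrist",q)][:4])
```

```text
1.7 [0.48908429 0.28592191 0.2882304 ] [-6.43475682e-01 -3.07414047e+00  1.35089005e-04] [ 0.51034653  0.78617214 -0.00543768] 0.09295223622273069
template_mid [([0.491, 0.283, 0.115], 0.88)]
template_handle [([0.488, 0.281, 0.117], 0.96)]
stand [([0.627, 0.476, -0.001], 0.63)]
```

View pics/w1.png

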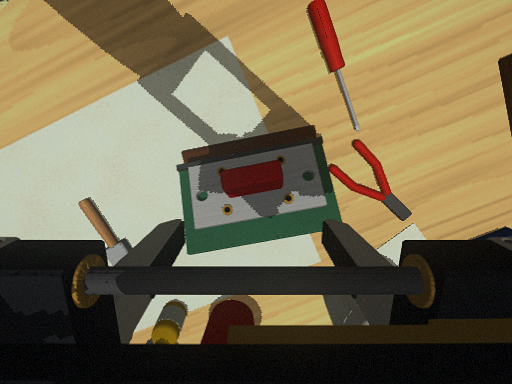

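The view shows the template lying against the lip (top edge). The handle is at about (252,180) and the holes are at about (202,196) and (308,176).

Run:
```python
from h import *
a=cv2.imread("pics/w1.png").astype(int);B,G,Rr=a[...,0],a[...,1],a[...,2]
def blob(m,c,r):
    m2=np.zeros_like(m);m2[c[1]-r:c[1]+r+1,c[0]-r:c[0]+r+1]=m[c[1]-r:c[1]+r+1,c[0]-r:c[0]+r+1]
    v,u=np.nonzero(m2);return np.array([u.mean(),v.mean()]),len(u)
g=(G-Rr>20)
h1,n1=blob(g,(202,196),7);h2,n2=blob(g,(308,176),7);print(h1,n1,h2,n2)
for z in(.094,.097,.1):
    p,q=onz("wrist",h1,z),onz("wrist",h2,z);d=q-p
    print(z,(p+q)/2,np.linalg.norm(d),np.degrees(np.arctan2(d[1],d[0])))
s=robot.read_state();Rt=R.from_rotvec(s["orientation"]).as_matrix();print(Rt.round(4),np.degrees(np.arctan2(Rt[1,1],Rt[0,1])))
m=(Rr>90)&(G<60);m[:,:215]=0;m[:,290:]=0;m[:155]=0;m[205:]=0
v,u=np.nonzero(m);print(cv2.minAreaRect(np.c_[u,v].astype(np.float32)))
```

```text
[202.82222222 194.62222222] 45 [nan nan] 0
0.094 [nan nan nan] nan nan
0.097 [nan nan nan] nan nan
0.1 [nan nan nan] nan nan
[[-9.163e-01  4.005e-01 -3.000e-04]
 [ 4.005e-01  9.163e-01 -1.000e-04]
 [ 3.000e-04 -2.000e-04 -1.000e+00]] 66.38751859808488
((232.3846435546875, 196.0769500732422), (9.021342277526855, 2.7456259727478027), 11.309932708740234)<stdin>:5: RuntimeWarning: Mean of empty slice.
  ret = ret.dtype.type(ret / rcount)
```

Run:
```python
from h import *
a=cv2.imread("pics/w1.png").astype(int);B,G,Rr=a[...,0],a[...,1],a[...,2]
def blob(m,c,r):
    m2=np.zeros_like(m);m2[c[1]-r:c[1]+r+1,c[0]-r:c[0]+r+1]=m[c[1]-r:c[1]+r+1,c[0]-r:c[0]+r+1]
    v,u=np.nonzero(m2);return np.array([u.mean(),v.mean()]),len(u)
g=(G>1.3*Rr)
h1,n1=blob(g,(202,195),8);h2,n2=blob(g,(308,176),8);print(h1,n1,h2,n2)
for z in(.092,.096,.1):
    p,q=onz("wrist",h1,z),onz("wrist",h2,z);d=q-p
    print(z,(p+q)/2,np.linalg.norm(d),np.degrees(np.arctan2(d[1],d[0])))
m=((Rr>2.2*G)&(Rr>40)).astype(np.uint8);m[:,:212]=0;m[:,292:]=0;m[:155]=0;m[205:]=0
n,l,st,ce=cv2.connectedComponentsWithStats(m);i=1+np.argmax(st[1:,4]);v,u=np.nonzero(l==i)
print(cv2.minAreaRect(np.c_[u,v].astype(np.float32)),st[i])
# predicted handle corners for model
def model(P,yaw):
    y=np.array([np.cos(yaw),np.sin(yaw),0]);xh=np.array([y[1],-y[0],0]);x=xh*np.cos(np.pi/6)+np.array([0,0,.5]);z=np.cross(x,y)
    return P,x,y,z
from scipy.optimize import least_squares
hull=cv2.convexHull(np.c_[u,v].astype(np.int32))[:,0]
for P,yw in(((.489,.283,.117),72),((.489,.283,.117),76)):
    P,x,y,z=model(np.array(P),np.radians(yw))
    pts=[P+sx*.013*x+sy*.038*y+sz*.024*z for sx in(-1,1) for sy in(-1,1) for sz in(-1,1)]
    uv=proj("wrist",pts);print(yw,uv.min(0),uv.max(0),"holes",proj("wrist",[P-.024*z-.075*y,P-.024*z+.075*y]).round(1).tolist())
print(hull.min(0),hull.max(0))
```

```text
[202.49180328 195.57377049] 61 [307.5483871  175.75806452] 62
0.092 [0.50488087 0.28325743 0.092     ] 0.15085394408648037 77.34853351584093
0.096 [0.5039868  0.28361829 0.096     ] 0.14919104014491735 77.34853351584097
0.1 [0.50309273 0.28397916 0.1       ] 0.1475281362033543 77.34853351584094
((251.77926635742188, 178.82261657714844), (28.441858291625977, 61.552364349365234), 79.3803482055664) [ 220  160   63   38 1681]
72 [216.89853464 160.49766136] [280.75678061 196.31782342] holes [[197.3, 189.8], [304.5, 179.6]]
76 [215.96230628 158.5313637 ] [280.47989302 197.99411957] holes [[198.6, 193.3], [304.8, 175.8]]
[220 160] [282 197]
```

play_rows(increments="0 1 45 -7 -1;0 1 95 -11 -1;0 1 130 -11 -1;0 1 155 -11 -1;0 1 175 -11 -1;0 1 185 -11 -1;0 1 185 -11 -1;0 1 185 -11 -1")

```text
t: 2.7
tool_pos: [0.4907, 0.2865, 0.1046]
orientation: [0.347, 3.121, 0.001]
force: [-0.5, 0.3, 0.6]
opening: 0.0931
gripper_force: 0.0
```

play_rows(increments="0 0 0 0 1;0 0 0 0 1;0 0 0 0 1;0 0 0 0 1;0 0 0 0 1;0 0 0 0 1;0 0 0 0 1", force=20)

```text
t: 3.4
tool_pos: [0.4909, 0.2858, 0.1048]
orientation: [0.348, 3.121, 0.0]
force: [-2.8, -2.9, 6.5]
opening: 0.0762
gripper_force: 20.0
```

play_rows(increments="0 0 -15 0 1;0 0 -30 0 1;0 0 -50 0 1;0 0 -80 0 1;0 0 -110 0 1;0 0 -130 0 1;0 0 -130 0 1;0 0 -130 0 1;0 0 -130 0 1")

```text
t: 4.3
tool_pos: [0.4895, 0.2856, 0.2319]
orientation: [-0.347, -3.12, 0.002]
force: [-1.1, 0.0, -5.6]
opening: 0.0759
gripper_force: 20.0
```

Run:
```python
from h import *
s=robot.read_state();print(s["t"],s["tool_pos"],s["orientation"],s["force"],s["wrist_torque"],s["opening"])
a=robot.read_camera("wrist");b=robot.read_camera("side")
u,v=proj("side",[s["tool_pos"]])[0].astype(int)
b2=cv2.resize(b[max(v-60,0):v+60,max(u-80,0):u+80],None,fx=2.5,fy=2.5,interpolation=2)
im=np.zeros((384,800,3),np.uint8);im[:,:400]=cv2.resize(a,(400,384))[:, :];im[:b2.shape[0],400:400+b2.shape[1]]=b2
cv2.imwrite("pics/w2.png",im);cv2.imwrite("pics/w2full.png",a)
```

```text
4.3 [0.48947234 0.28560383 0.2318545 ] [-3.47446428e-01 -3.11989839e+00  2.18185474e-03] [-1.12006475  0.01713927 -5.55785745] [ 0.04562563  0.07042494 -0.00771621] 0.0758587096517717
```

View pics/w2.png

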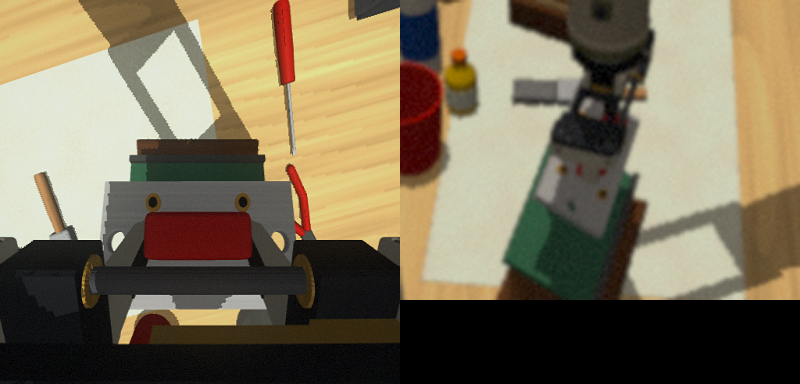

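The picture shows the template held by the handle, with the near plate edge at row 183, the two near bushes at (196,202) and (311,202) in full-frame pixels, and the holes beside the fingers. I'll work out the tilt in the grip from these.

```bash
cat >> h.py <<'E'
def tmpl(t,hg=.042,s=None,dx=0.,dy=0.):
    # template held: tilt t (deg, 30 as on stand); returns fn local(x,y,z above underside)->world
    s=s or robot.read_state();Rt=R.from_rotvec(s["orientation"]).as_matrix()
    y=Rt[:,1]; up=np.array([0,0,1.]); xh=np.cross(y,up); t=np.radians(t)
    x=xh*np.cos(t)+up*np.sin(t); z=np.cross(x,y); g=np.array(s["tool_pos"])-.019*Rt[:,2]
    return lambda a,b,c: g+(a-dx)*x+(b-dy)*y+(c-hg)*z
E
python3 - <<'E'
from h import *
for t in(-5,0,5,10,20,30):
    f=tmpl(t)
    print(t,proj("wrist",[f(-.045,-.09,.01),f(-.045,.09,.01),f(0,-.075,.01),f(0,.075,.01),f(-.013,-.038,.058),f(-.013,.038,.058),f(-.013,-.038,.01),f(-.013,.038,.01)]).round(0).astype(int).tolist())
E
```

```text
-5 [[115, 159], [386, 159], [147, 221], [355, 220], [179, 238], [321, 238], [197, 204], [305, 204]]
0 [[119, 162], [382, 162], [148, 224], [354, 224], [180, 235], [321, 235], [198, 207], [304, 207]]
5 [[122, 166], [379, 166], [148, 228], [354, 228], [180, 231], [321, 231], [198, 210], [304, 210]]
10 [[125, 170], [377, 169], [148, 231], [354, 231], [180, 228], [320, 228], [198, 214], [303, 214]]
20 [[130, 178], [372, 178], [148, 239], [354, 239], [182, 223], [319, 223], [199, 221], [303, 221]]
30 [[134, 187], [368, 187], [148, 247], [354, 247], [183, 218], [318, 218], [199, 229], [302, 229]]
```

Run:
```python
from h import *
a=cv2.imread("pics/w2full.png")
for c in(165,250): print(c,[(r,a[r,c-2:c+3].mean(0).astype(int).tolist()) for r in range(170,262,3)])
cv2.imwrite("pics/w2c.png",cv2.resize(a[150:300,110:400],None,fx=2.7,fy=2.7,interpolation=2))
```

```text
165 [(170, [201, 218, 209]), (173, [187, 203, 190]), (176, [183, 203, 186]), (179, [165, 186, 171]), (182, [95, 99, 99]), (185, [94, 99, 98]), (188, [92, 96, 95]), (191, [93, 98, 96]), (194, [94, 98, 98]), (197, [91, 94, 95]), (200, [92, 96, 95]), (203, [91, 94, 94]), (206, [92, 94, 94]), (209, [86, 90, 90]), (212, [89, 92, 92]), (215, [92, 95, 95]), (218, [89, 91, 91]), (221, [87, 91, 90]), (224, [86, 90, 89]), (227, [86, 89, 88]), (230, [79, 83, 85]), (233, [60, 68, 71]), (236, [58, 66, 68]), (239, [58, 65, 67]), (242, [57, 65, 68]), (245, [58, 65, 67]), (248, [57, 65, 67]), (251, [58, 66, 67]), (254, [59, 66, 69]), (257, [58, 66, 68]), (260, [55, 63, 65])]
250 [(170, [38, 51, 32]), (173, [35, 49, 28]), (176, [39, 52, 31]), (179, [37, 51, 28]), (182, [91, 95, 95]), (185, [87, 89, 89]), (188, [89, 91, 91]), (191, [89, 91, 91]), (194, [86, 88, 90]), (197, [85, 88, 88]), (200, [85, 87, 89]), (203, [85, 88, 89]), (206, [86, 88, 88]), (209, [83, 86, 86]), (212, [16, 17, 60]), (215, [10, 13, 77]), (218, [13, 12, 89]), (221, [11, 12, 89]), (224, [12, 15, 91]), (227, [9, 11, 89]), (230, [12, 14, 93]), (233, [12, 16, 92]), (236, [11, 13, 92]), (239, [13, 14, 94]), (242, [12, 14, 95]), (245, [12, 14, 93]), (248, [13, 16, 95]), (251, [13, 14, 95]), (254, [11, 14, 96]), (257, [12, 14, 94]), (260, [64, 68, 88])]
```

View pics/w2c.png

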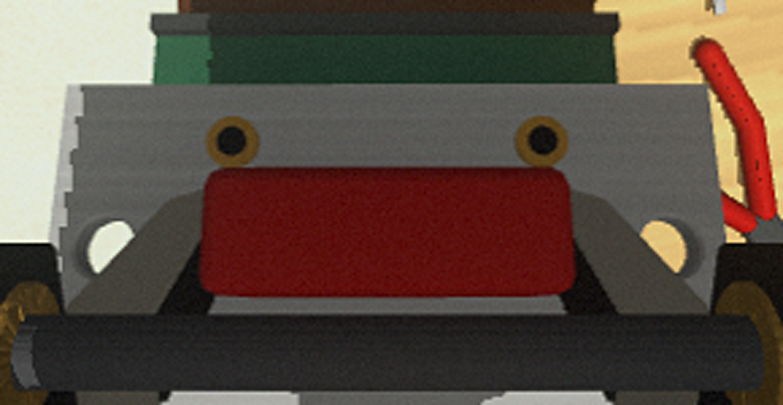

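Run:
```python
from h import *
from scipy.optimize import least_squares
obs=np.array([[134,181.5],[373,181.5],[185.5,213],[322,213],[185,259.5],[322,259.5],[0,243]])
s=robot.read_state()
c=robot.calibration("wrist")
def pr(p):
    f=tmpl(p[0],p[2],s,p[1],p[3])
    P=[f(-.045,-.09,.01),f(-.045,.09,.01),f(-.013,-.038,.058),f(-.013,.038,.058),f(.013,-.038,.058),f(.013,.038,.058),f(0,-.075,.01)]
    return cv2.projectPoints(np.array(P),np.array(c["rvec"]),np.array(c["tvec"]),K(c),np.array(c["D"]))[0][:,0]
def res(p):
    r=pr(p)-obs;r[6,0]=0;return r.ravel()
for t in(0,30):
    o=least_squares(res,[t,0,.042,0],x_scale=[10,.01,.01,.01]);print(o.x,o.cost);print(res(o.x).reshape(-1,2).round(1).tolist())
```

```text
[ 2.86942201e+01  3.21220345e-03  4.07728822e-02 -1.85615341e-03] 12.023881974735868
[[1.9, 0.1], [-2.1, 0.0], [0.3, -0.4], [-0.5, -0.4], [-2.1, 1.0], [2.4, 0.9], [0.0, -1.7]]
[ 2.86942200e+01  3.21220345e-03  4.07728822e-02 -1.85615341e-03] 12.023881974735362
[[1.9, 0.1], [-2.1, 0.0], [0.3, -0.4], [-0.5, -0.4], [-2.1, 1.0], [2.4, 0.9], [0.0, -1.7]]
```

Tilt in the grip is about 29°, so it did not swing level. I'll level it by pressing it flat on a clear patch of the bench, after checking which spot is free.

Run:
```python
from h import *
for q in("brush","glue","red_tub","jig","pliers"):
    for n in("scene","side"): print(n,q,[(np.round(r["centre"],3).tolist(),round(r["conf"],2)) for r in robot.landmark_of(n,q)][:2])
r=robot.regions_of("side","brush")
if r:
    v,u=np.nonzero(r[0]["pixels"]);P=[onz("side",(a,b),.008) for a,b in zip(u,v)];print("brush",np.min(P,0),np.max(P,0),r[0]["conf"])
b=cv2.imread("pics/side.png");Y=np.radians(69);y=np.array([np.cos(Y),np.sin(Y),0]);x=np.array([y[1],-y[0],0])
for C,col in(((.37,.0,0),(255,0,0)),((.40,.06,0),(0,0,255))):
    C=np.array(C);q=proj("side",[C+i*.045*x+j*.09*y for i,j in((1,1),(1,-1),(-1,-1),(-1,1))]).astype(np.int32);cv2.polylines(b,[q],True,col)
cv2.imwrite("pics/foot.png",b[100:320,150:400])
print(robot.read_state()["t"])
```

```text
scene brush [([0.527, -0.006, 0.004], 0.94), ([0.52, -0.3, 0.153], 0.2)]
side brush [([0.52, -0.008, 0.002], 0.77)]
scene glue [([0.696, 0.017, 0.002], 0.74)]
side glue [([0.698, 0.021, -0.004], 0.6)]
scene red_tub [([0.761, 0.122, -0.001], 0.95)]
side red_tub [([0.758, 0.119, 0.0], 0.9)]
scene jig [([0.552, -0.236, 0.001], 0.74), ([0.339, -0.522, 0.001], 0.6)]
side jig [([0.552, -0.231, 0.001], 0.86)]
scene pliers [([0.626, 0.478, -0.003], 0.59), ([0.492, 0.284, 0.116], 0.25)]
side pliers [([0.628, 0.475, -0.004], 0.66)]
brush [ 0.71968506 -0.34155474  0.008     ] [ 0.80449798 -0.18550821  0.008     ] 0.66
4.95
```

View pics/foot.png

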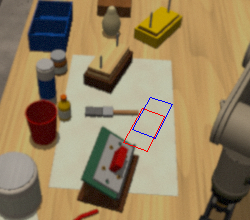

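The side picture shows the blue patch just touching the brush handle, so I'll go further toward the jig, to about (0.37, -0.13), which is clear.

play_rows(increments="2 -25 0 2 1;4 -65 0 4 1;7 -110 0 6 1;10 -155 0 8.4 1;12 -200 0 8.4 1;15 -245 0 8.4 1;18 -290 0 8.4 1;20 -330 0 8.4 1;22 -370 0 8.4 1;24 -405 0 8.4 1;25 -432 0 8.4 1;25 -432 40 8.4 1;25 -432 80 8.4 1;25 -432 115 8.4 1;25 -432 145 8.4 1;25 -432 165 8.4 1;25 -432 172 8.4 1;25 -432 172 8.4 1")

```text
t: 6.75
tool_pos: [0.3703, -0.1297, 0.0611]
orientation: [-0.575, -3.087, -0.001]
force: [-0.1, -0.6, -5.0]
opening: 0.0761
gripper_force: 20.0
```

play_rows(increments="0 0 10 0 1;0 0 18 0 1;0 0 22 0 1;0 0 26 0 1;0 0 29 0 1;0 0 32 0 1;0 0 34 0 1;0 0 36 0 1;0 0 37 0 1;0 0 38 0 1;0 0 38 0 1")

```text
t: 7.85
tool_pos: [0.3779, -0.1327, 0.0289]
orientation: [0.573, 3.074, -0.004]
force: [10.0, 0.2, 15.0]
opening: 0.0755
gripper_force: 20.0
```

play_rows(increments="0 0 0 0 1;0 0 0 0 1;0 0 0 0 1;0 0 0 0 1", force=4)

```text
t: 8.25
tool_pos: [0.3703, -0.1297, 0.0231]
orientation: [-0.575, -3.087, -0.0]
force: [1.2, -0.7, -1.8]
opening: 0.076
gripper_force: 4.0
```

Run:
```python
from h import *
s=robot.read_state();print(s["t"],s["tool_pos"],s["orientation"],s["force"])
a=robot.read_camera("wrist");cv2.imwrite("pics/w3.png",a)
```

```text
8.25 [ 0.37027862 -0.12969762  0.02309435] [-5.75180985e-01 -3.08714055e+00 -3.72215493e-04] [ 1.19028389 -0.72160114 -1.78039399]
```

View pics/w3.png

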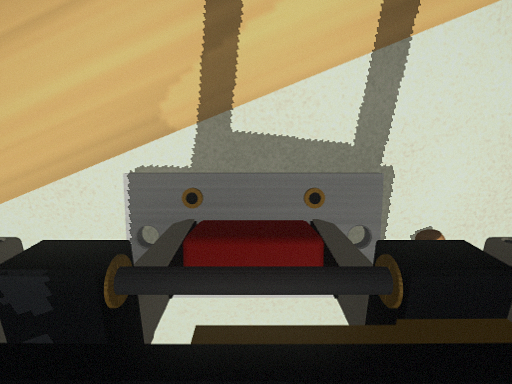

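The picture shows the plate nearly flat now (near edge row 173, front face of the handle visible at rows 220–238). I'll open so it lies fully flat, then measure and regrip.

play_rows(increments="0 0 0 0 -1;0 0 0 0 -1;0 0 0 0 -1;0 0 0 0 -1;0 0 0 0 -1")

```text
t: 8.8
tool_pos: [0.3709, -0.1299, 0.0236]
orientation: [-0.575, -3.088, -0.0]
force: [0.3, 0.7, 0.1]
opening: 0.0927
gripper_force: 0.0
```

Run:
```python
from h import *
from scipy.optimize import least_squares
s=robot.read_state();print(s["t"],s["tool_pos"],s["force"])
a=robot.read_camera("wrist");cv2.imwrite("pics/w4.png",a);a=a.astype(int)
for c in(150,200,250,300,350): print(c,[a[r,c-1:c+2].mean(0).astype(int).tolist()[1:] for r in range(160,262,2)])
for dx in(-.005,0,.005):
    f=tmpl(0,s["tool_pos"][2]+.019,s,dx)
    print(dx,proj("wrist",[f(-.045,-.09,.01),f(-.045,.09,.01),f(-.013,-.038,.01),f(-.013,.038,.01),f(-.013,-.038,.058),f(-.013,.038,.058),f(.013,0,.058)]).round(1).tolist())
```

```text
8.8 [ 0.37087395 -0.12991558  0.02359955] [0.25899544 0.7163134  0.09431723]
150 [[211, 202], [211, 203], [214, 206], [157, 153], [111, 112], [118, 116], [64, 64], [94, 93], [93, 93], [94, 94], [92, 91], [88, 90], [94, 93], [94, 93], [90, 91], [86, 87], [91, 90], [90, 92], [88, 86], [89, 89], [92, 91], [91, 90], [85, 85], [86, 85], [91, 91], [88, 87], [85, 84], [89, 90], [89, 86], [85, 84], [83, 83], [84, 85], [109, 109], [108, 108], [104, 102], [103, 101], [71, 72], [59, 61], [57, 59], [59, 60], [58, 56], [57, 59], [57, 60], [58, 58], [56, 58], [58, 61], [58, 59], [57, 57], [55, 56], [57, 57], [58, 58]]
200 [[110, 110], [111, 110], [112, 111], [107, 107], [110, 111], [111, 111], [58, 58], [94, 94], [91, 91], [93, 92], [91, 89], [91, 90], [91, 92], [93, 93], [92, 90], [77, 80], [53, 66], [66, 87], [66, 91], [67, 87], [65, 87], [64, 88], [68, 87], [79, 84], [88, 87], [89, 88], [82, 83], [87, 87], [86, 86], [80, 82], [81, 80], [52, 70], [31, 59], [13, 52], [13, 51], [13, 51], [13, 50], [13, 50], [13, 51], [10, 50], [14, 53], [15, 53], [13, 52], [10, 57], [15, 68], [11, 73], [14, 78], [
[... 1275 characters left out ...]
, 96], [95, 94], [93, 92], [94, 93], [96, 96], [93, 95], [95, 93], [95, 94], [96, 97], [97, 95], [94, 94], [95, 95], [91, 91], [92, 91], [90, 90], [93, 94], [91, 89], [81, 80], [54, 57], [54, 57], [57, 58], [56, 57], [56, 58], [56, 57], [55, 56], [54, 57], [54, 55], [55, 56], [51, 53], [53, 55], [55, 57], [50, 53], [30, 29], [16, 16], [16, 14]]
-0.005 [[120.3, 169.6], [381.2, 169.5], [198.1, 213.5], [303.7, 213.4], [180.6, 243.1], [320.0, 243.0], [250.4, 284.8]]
0 [[119.3, 162.4], [382.1, 162.3], [197.7, 206.9], [304.0, 206.8], [179.9, 234.6], [320.6, 234.5], [250.4, 277.0]]
0.005 [[118.4, 155.1], [383.0, 155.0], [197.3, 200.2], [304.4, 200.1], [179.2, 225.9], [321.3, 225.9], [250.4, 269.2]]
```

View pics/w4.png

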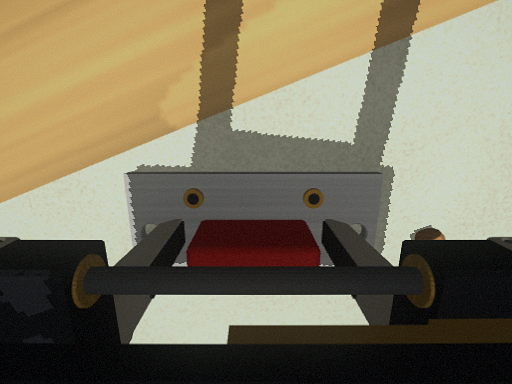

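The template is flat and about 7.5 mm off-centre in tool x (near edge row 173). I'll shift and regrip firmly.

play_rows(increments="-4 2 0 0 -1;-7.5 2 0 0 -1;-7.5 2 0 0 -1;-7.5 2 0 0 1;-7.5 2 0 0 1;-7.5 2 0 0 1;-7.5 2 0 0 1;-7.5 2 0 0 1;-7.5 2 0 0 1;-7.5 2 0 0 1", force=35)

```text
t: 9.85
tool_pos: [0.3785, -0.1308, 0.0236]
orientation: [-0.575, -3.088, 0.0]
force: [-0.6, -1.9, -1.6]
opening: 0.0759
gripper_force: 35.0
```

play_rows(increments="0 0 -10 0 1;0 0 -30 0 1;0 0 -60 0 1;0 0 -95 0 1;0 0 -130 0 1;0 0 -160 0 1;0 0 -180 0 1;0 0 -190 0 1;0 0 -190 0 1;0 0 -190 0 1")

```text
t: 10.85
tool_pos: [0.3781, -0.1304, 0.2125]
orientation: [-0.575, -3.087, -0.001]
force: [0.2, 0.5, -5.3]
opening: 0.0758
gripper_force: 35.0
```

Run:
```python
from h import *
s=robot.read_state();p=np.array(s["tool_pos"]);Rt=R.from_rotvec(s["orientation"]).as_matrix()
print(s["t"],p,np.degrees(np.arctan2(Rt[1,1],Rt[0,1])),s["force"])
ps=[]
for n in("scene","side"):
    L=[np.array(r["centre"]) for r in robot.landmark_of(n,"pin_a")];robot.read_camera(n);L+=[np.array(r["centre"]) for r in robot.landmark_of(n,"pin_a")]
    ps+=[q for q in L if q[0]>.45 and q[1]<-.1]
ps=np.array(ps);hi=ps[ps[:,1]>-.23];lo=ps[ps[:,1]<-.23];print(hi.round(4).tolist(),lo.round(4).tolist())
d=hi.mean(0)-lo.mean(0);m=(hi.mean(0)+lo.mean(0))/2;print(m,np.linalg.norm(d),np.degrees(np.arctan2(d[1],d[0])))
t=m.copy();t[2]=p[2];print("to jig, tool mm",Rt.T@(t-p)*1000)
print("rows near edge now", proj("wrist",[tmpl(0,.0426)(-.045,0,.01)]))
```

```text
10.85 [ 0.37810675 -0.13042612  0.21249627] 68.8963735373808 [ 0.23704204  0.45783635 -5.30396055]
[[0.5769, -0.1613, 0.1558], [0.5819, -0.1617, 0.1531], [0.578, -0.1582, 0.1449], [0.5793, -0.1603, 0.1473]] [[0.5204, -0.3006, 0.1534], [0.5221, -0.3032, 0.1549], [0.7518, -0.2302, 0.0024], [0.5254, -0.3014, 0.1508], [0.5272, -0.3042, 0.1515]]
[ 0.5742025 -0.2241475  0.1364375] 0.13086886060098485 85.67550258906472
to jig, tool mm [-216.68837951  -16.83013324   -0.36293493]
rows near edge now [[250.75773066 162.35456913]]
```

play_rows(increments="-25 -3 0 0 1;-60 -7 0 0 1;-100 -11 0 0 1;-140 -16 0 0 1;-180 -20 0 0 1;-220 -25 0 0 1;-255 -29 0 0 1;-280 -32 0 0 1;-288 -32 0 0 1;-288 -32 0 0 1;-288 -32 0 0 1")

```text
t: 12.25
tool_pos: [0.6351, -0.2639, 0.2131]
orientation: [-0.575, -3.087, -0.001]
force: [-0.5, 0.3, -4.4]
opening: 0.0759
gripper_force: 35.0
```

Run:
```python
from h import *
s=robot.read_state();p=np.array(s["tool_pos"]);Rt=R.from_rotvec(s["orientation"]).as_matrix()
print(s["t"],p,np.degrees(np.arctan2(Rt[1,1],Rt[0,1])))
a=robot.read_camera("wrist");cv2.imwrite("pics/w5.png",a)
print([(np.round(r["centre"],4).tolist(),round(r["conf"],2)) for r in robot.landmark_of("wrist","pin_a")])
f=tmpl(0,.0426);print(proj("wrist",[f(-.045,-.09,.01),f(-.045,.09,.01),f(-.045,0,.0)]))
print(proj("wrist",[[.5790,-.1604,.152],[.5238,-.3024,.152]]))
```

```text
12.25 [ 0.63507584 -0.26385184  0.21305998] 68.89944166326073
[([0.5739, -0.1615, 0.1518], 0.76), ([0.5194, -0.301, 0.1517], 0.57)]
[[119.26412321 162.45124904]
 [382.10723932 162.36648293]
 [250.83177605 160.27545417]]
[[344.39809908  99.39009155]
 [157.94662215  98.91030007]]
```

View pics/w5.png

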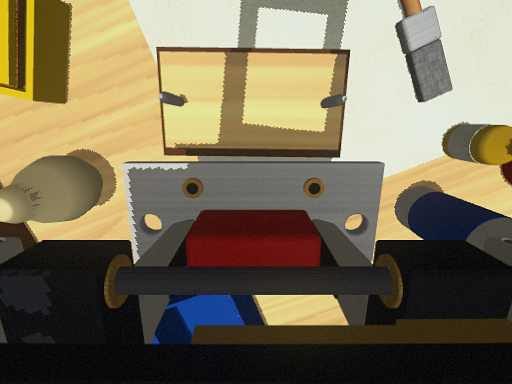

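The picture shows the pin tips at about (163,97) and (345,99). The plate's near edge is at row 163 with corners at columns 124 and 384, so the centre column is 254 for both the plate and the pins. I've used all 10 views, so I'll refine the tips numerically.

Run:
```python
from h import *
a=cv2.imread("pics/w5.png").astype(int);hsv=cv2.cvtColor(a.astype(np.uint8),cv2.COLOR_BGR2HSV)
for (x0,x1,y0,y1) in((158,192,90,108),(316,350,90,110)):
    print(x0,y0);print("\n".join(" ".join("%3d"%(v) for v in r) for r in hsv[y0:y1,x0:x1,1]))
g=a.sum(2)
for c in(140,220,254,290,370): 
    col=g[150:175,c];print(c,col.tolist())
for r in(175,185,195): print(r,"L",g[r,116:136].tolist(),"R",g[r,376:394].tolist())
```

```text
158 90
126 151 177 133 108  97 105  97 101 100 102 100  99 100  98 102  98  98 102 101 101 101  99 103 101  98 102 100  98 101 100 104 104 100
125 139 165 142 109 101  97 101 101 104 101 100 101 100 103 103 100  98 100  99 102 102 102 102  96 101 100 100 102  98 100 102 102 103
125 137 120  75  55  50  34  52  74  96  98 104 103 100 100 102 101 100 102 104  99 102 102 102 102  98 100  98 104 102 100 102  98 100
100  45  19  24  31  38  33  38  40  44  34  69  97 104 101 104 103 104 102 102 101 100 104 101 104 101  99 105 106 102 106 101 104 103
 41   4   5  13  17  35  32  41  47  45  46  46  49  57  72 103 106 105 107 104 104 110 126 122 122 113 102 102  99 102 106 104 106 106
  1   7   7  10  16  32  32  36  37  47  40  42  52  39  46  56  77  86  93 106 105 114 133 126 128 128 122 116 106 105 104 104 104 101
  4   8   9   9   9  38  33  33  42  36  49  44  43  51  41  46  43  33  52  76  98  99 108 122 126 124 128 119 106 106 105 106 107 106
 27   7   9   8  20  33  35  36  35  40  37  42  48  53  52  36  48  48  40  50  33  49  61  78 106 124 129 127 121 107 111 107 110 107
 95  
[... 4630 characters left out ...]
 687, 680, 683, 687, 688, 711, 424, 211, 315, 376, 385, 361, 368, 360, 355, 349, 352, 345, 355, 339]
175 L [584, 564, 568, 573, 563, 561, 573, 592, 615, 613, 616, 569, 287, 314, 316, 319, 327, 314, 318, 334] R [365, 358, 346, 350, 359, 342, 339, 582, 690, 689, 686, 689, 694, 690, 650, 618, 583, 564]
185 L [590, 589, 574, 570, 563, 572, 565, 570, 583, 603, 598, 609, 607, 551, 304, 313, 321, 314, 316, 310] R [350, 348, 354, 346, 352, 339, 521, 539, 536, 538, 537, 536, 553, 542, 544, 543, 546, 549]
195 L [580, 578, 575, 572, 573, 572, 567, 571, 562, 582, 589, 601, 608, 598, 623, 555, 290, 311, 307, 309] R [344, 351, 355, 343, 389, 542, 554, 557, 550, 542, 557, 552, 544, 545, 538, 525, 535, 533]
```

Run:
```python
from h import *
s=robot.read_state();p=np.array(s["tool_pos"]);Rt=R.from_rotvec(s["orientation"]).as_matrix()
P=[onz("wrist",c,.152) for c in((159.9,95.6),(343.7,98.0))]
T=[Rt.T@(q-p)*1000 for q in P];print(np.round(P,4),np.round(T,1),np.linalg.norm(P[1]-P[0]),(T[0]+T[1])/2)
ht=p[2]+.019-.0426+.01
e=[Rt.T@(onz("wrist",c,ht)-p)*1000 for c in((121.7,162.8),(384.3,162.8))];print(np.round(e,1))
print(s["t"])
```

```text
[[ 0.5221 -0.2998  0.152 ]
 [ 0.5778 -0.1606  0.152 ]] [[ 92.4 -74.2  61.8]
 [ 90.6  75.7  61.8]] 0.14987221743708912 [91.49818699  0.73902264 61.83240239]
[[ 44.7 -88.4  13.6]
 [ 44.7  91.5  13.6]]
12.35
```

play_rows(increments="20 0 0 0.6 1;45 -0.3 0 0.6 1;68 -0.5 0 0.6 1;85 -0.7 0 0.6 1;91.5 -0.7 0 0.6 1;91.5 -0.7 0 0.6 1;91.5 -0.7 0 0.6 1;91.5 -0.7 10 0.6 1;91.5 -0.7 20 0.6 1;91.5 -0.7 28 0.6 1;91.5 -0.7 33 0.6 1;91.5 -0.7 36 0.6 1;91.5 -0.7 39 0.6 1;91.5 -0.7 41 0.6 1;91.5 -0.7 43 0.6 1;91.5 -0.7 43 0.6 1")

```text
t: 13.95
tool_pos: [0.5502, -0.232, 0.1705]
orientation: [-0.592, -3.085, -0.0]
force: [0.1, -0.2, -4.8]
opening: 0.0759
gripper_force: 35.0
```

Run:
```python
from h import *
s=robot.read_state();p=np.array(s["tool_pos"]);Rt=R.from_rotvec(s["orientation"]).as_matrix()
print(s["t"],p,"under",p[2]+.019-.0426,s["force"],s["wrist_torque"])
a=robot.read_camera("wrist");cv2.imwrite("pics/w6.png",a)
for n in("scene","side"):
    robot.read_camera(n);print(n,[(np.round(r["centre"],4).tolist(),round(r["conf"],2)) for r in robot.landmark_of(n,"pin_a")][:4],[(np.round(r["centre"],4).tolist(),round(r["conf"],2)) for r in robot.landmark_of(n,"template_mid")][:2])
print("expect mid",tmpl(0,.0426)(0,0,.029))
# grey-level near holes in wrist view
f=tmpl(0,.0426);print(proj("wrist",[f(0,-.075,.01),f(0,.075,.01)]))
```

```text
13.95 [ 0.55015256 -0.23201762  0.17054464] under 0.1469446385652731 [ 0.08075297 -0.24939788 -4.81056565] [ 0.02147872  0.00756814 -0.02112089]
scene [([0.5769, -0.1609, 0.1533], 0.95), ([0.5204, -0.3038, 0.1531], 0.92), ([0.3048, -0.5868, 0.1508], 0.88), ([0.3832, -0.4631, 0.1522], 0.76)] [([0.5506, -0.2367, 0.1771], 0.64)]
side [([0.3834, -0.4644, 0.1489], 0.89), ([0.5798, -0.163, 0.1481], 0.75), ([0.5242, -0.3004, 0.149], 0.66), ([0.3012, -0.5879, 0.1544], 0.58)] [([0.5494, -0.2304, 0.1749], 0.73)]
expect mid [ 0.55026169 -0.23207558  0.17623851]
[[147.9245867  223.93240597]
 [353.86578935 223.83445207]]
```

No contact with the underside at 0.147, and both tips are seen through the holes. I'll lower in guarded steps.

play_rows(increments="0 0 2 0 1;0 0 4 0 1;0 0 6 0 1;0 0 8 0 1;0 0 10 0 1;0 0 12 0 1;0 0 12 0 1")

```text
t: 15.0
tool_pos: [0.5499, -0.2319, 0.1582]
orientation: [-0.591, -3.085, -0.0]
force: [0.2, -0.0, -5.0]
opening: 0.0762
gripper_force: 35.0
```

play_rows(increments="0 0 2 0 1;0 0 4 0 1;0 0 6 0 1;0 0 8 0 1;0 0 10 0 1;0 0 12 0 1;0 0 12 0 1")

```text
t: 15.7
tool_pos: [0.55, -0.2319, 0.1461]
orientation: [-0.591, -3.085, -0.0]
force: [-0.4, -0.0, -4.4]
opening: 0.0757
gripper_force: 35.0
```

play_rows(increments="0 0 1.5 0 1;0 0 3 0 1;0 0 4.5 0 1;0 0 6 0 1;0 0 6 0 1")

```text
t: 16.2
tool_pos: [0.55, -0.232, 0.1403]
orientation: [-0.592, -3.085, -0.0]
force: [0.7, 1.3, -4.4]
opening: 0.0757
gripper_force: 35.0
```

play_rows(increments="0 0 1.5 0 1;0 0 3 0 1;0 0 4.5 0 1;0 0 6 0 1;0 0 6 0 1")

```text
t: 16.7
tool_pos: [0.55, -0.2319, 0.1342]
orientation: [-0.591, -3.085, -0.0]
force: [0.6, 0.0, -4.4]
opening: 0.076
gripper_force: 35.0
```

play_rows(increments="0 0 1.5 0 1;0 0 3 0 1;0 0 4.5 0 1;0 0 6 0 1;0 0 6 0 1")

```text
t: 17.2
tool_pos: [0.55, -0.232, 0.1283]
orientation: [-0.592, -3.085, -0.0]
force: [0.3, 0.6, -5.2]
opening: 0.076
gripper_force: 35.0
```

play_rows(increments="0 0 1.5 0 1;0 0 3 0 1;0 0 4.5 0 1;0 0 6 0 1;0 0 6 0 1")

```text
t: 17.7
tool_pos: [0.55, -0.2319, 0.1223]
orientation: [-0.592, -3.085, -0.0]
force: [-1.0, 0.6, -4.7]
opening: 0.0758
gripper_force: 35.0
```

play_rows(increments="0 0 1.5 0 1;0 0 3 0 1;0 0 4.5 0 1;0 0 5 0 1;0 0 5 0 1")

```text
t: 18.2
tool_pos: [0.5501, -0.232, 0.1174]
orientation: [-0.592, -3.085, -0.0]
force: [-0.1, -0.1, -5.3]
opening: 0.0756
gripper_force: 35.0
```

play_rows(increments="0 0 1.5 0 1;0 0 3 0 1;0 0 4.5 0 1;0 0 5 0 1;0 0 5 0 1")

```text
t: 18.7
tool_pos: [0.5504, -0.2322, 0.1145]
orientation: [0.591, 3.085, -0.001]
force: [-5.2, 2.9, 7.5]
opening: 0.0756
gripper_force: 35.0
```

play_rows(increments="0 0 1.5 0 1;0 0 3 0 1;0 0 4 0 1;0 0 4 0 1")

```text
t: 19.1
tool_pos: [0.5505, -0.2322, 0.1144]
orientation: [0.591, 3.084, -0.001]
force: [-20.1, 9.6, 34.8]
opening: 0.0756
gripper_force: 35.0
```

It makes contact at an underside height of about 0.091. I'll back the command off to relieve the press, then let go gently.

play_rows(increments="0 0 -3 0 1;0 0 -5 0 1;0 0 -5.5 0 1;0 0 -5.5 0 1;0 0 -5.5 0 1")

```text
t: 19.6
tool_pos: [0.5506, -0.2323, 0.1144]
orientation: [0.591, 3.085, -0.0]
force: [2.3, -0.3, 2.8]
opening: 0.0759
gripper_force: 35.0
```

play_rows(increments="0 0 0 0 1;0 0 0 0 1;0 0 0 0 1;0 0 0 0 -0.9;0 0 0 0 -0.9;0 0 0 0 -0.9;0 0 0 0 -0.9", force=5)

```text
t: 20.3
tool_pos: [0.5499, -0.2319, 0.1138]
orientation: [-0.592, -3.085, -0.0]
force: [-0.1, 0.3, -0.3]
opening: 0.0883
gripper_force: 0.0
```

Released with no force left on the tool. I'll retreat straight up and check.

play_rows(increments="0 0 -8 0 -0.9;0 0 -20 0 -0.9;0 0 -40 0 -0.9;0 0 -75 0 -0.9;0 0 -115 0 -0.9;0 0 -150 0 -0.9;0 0 -170 0 -0.9;0 0 -170 0 -0.9;0 0 -170 0 -0.9")

```text
t: 21.2
tool_pos: [0.5504, -0.2322, 0.285]
orientation: [0.591, 3.084, -0.001]
force: [-0.5, -0.2, -1.3]
opening: 0.0883
gripper_force: 0.0
```

Run:
```python
from h import *
s=robot.read_state();print(s["t"],s["tool_pos"],s["force"])
for n in("scene","side","wrist"):
    cv2.imwrite(f"pics/end_{n}.png",robot.read_camera(n))
    for q in("template_mid","template_handle","pin_a"): print(n,q,[(np.round(r["centre"],4).tolist(),round(r["conf"],2)) for r in robot.landmark_of(n,q)][:4])
for q in("red_tub","spray_can","glue","brush","screwdriver","bird_form","pliers","jar"): print(q,[np.round(r["centre"],3).tolist() for r in robot.landmark_of("side",q)][:1])
```

```text
21.2 [ 0.55042404 -0.23216141  0.2849617 ] [-0.49517045 -0.16318981 -1.28564364]
scene template_mid [([0.5524, -0.2361, 0.121], 0.6)]
scene template_handle [([0.5512, -0.2352, 0.1239], 0.75)]
scene pin_a [([0.5764, -0.1609, 0.154], 0.91), ([0.3837, -0.4643, 0.1526], 0.86), ([0.2977, -0.5839, 0.1532], 0.77), ([0.5211, -0.301, 0.1564], 0.64)]
side template_mid [([0.5486, -0.2301, 0.1176], 0.7)]
side template_handle [([0.5531, -0.2316, 0.1234], 0.83)]
side pin_a [([0.5237, -0.303, 0.1508], 0.86), ([0.5821, -0.1608, 0.1506], 0.76), ([0.3834, -0.4639, 0.1482], 0.74), ([0.3011, -0.5911, 0.154], 0.69)]
wrist template_mid [([0.5501, -0.2352, 0.1219], 0.76)]
wrist template_handle [([0.5532, -0.237, 0.1231], 0.78)]
wrist pin_a [([0.5759, -0.1583, 0.1509], 0.94), ([0.5226, -0.3027, 0.151], 0.85), ([0.3876, -0.4612, 0.1569], 0.59)]
red_tub [[0.521, -0.003, 0.001]]
spray_can [[0.771, -0.052, 0.001]]
glue [[0.697, 0.022, -0.003]]
brush [[0.523, -0.004, 0.001]]
screwdriver [[0.401, 0.462, 0.001]]
bird_form [[0.553, -0.496, -0.001]]
pliers [[0.63, 0.473, -0.001]]
jar [[0.753, -0.226, -0.005]]
```

All three cameras put the template between both pins at z ≈ 0.120, which is the pile height plus 29 mm, and the tool is clear. The one odd reading, "red_tub", matches the brush's position; the arm never went near the tub. I'm handing in.

```bash
python3 -c "
from plant import robot
print(robot.close_job())"
```

```text
the job is handed in; nothing more can be done
None
```

I lowered the template over both pins onto the pile (top about 91 mm above the bench), released it and handed in the job at about 22 s; the final camera checks agreed, but no verdict came back.

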